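# Tug-test the cradle clipped into the watch winder

### The job

The brass cradle has just been clipped into the hand-cranked watch winder. Check that the clip holds it: grip the cradle and tug it straight up with about 8 N, which draws it out about 10 mm against its clip spring, keep that steady pull for about a second without pulling much harder, then ease it back down fully home (do not let it snap back) and let go. Leave the crank and the spare cradle standing on the bench as they are.

Things in the scene. Friction and masses are not known exactly. Their poses are not given: they have to be found in the camera images.
- cradle (a joint): How far the clipped-in cradle is drawn straight up out of the winder, m: 0 = fully home, hard stop at 0.022. A spring pulls it home: it begins to lift at 3 N and the pull (its weight included) grows by 0.5 N per mm, so 8 N is 10 mm. It does not turn or tilt. Let go while drawn out, it snaps back.
- cradle_grip (a point): Middle of the upright brass pad of the cradle clipped in the winder; rises with it; 88 mm above the bench when home. Pad 26 mm thick along point x, 44 long along y, 30 high (z up), on a neck 16 dia x 18 high and a disc 48 dia x 6. Winder: fixed dark wooden box, 90 mm along x, 170 along y, top 45 mm above bench, brass collar 56 dia x 4 at the socket; box middle is 35 mm from the cradle axis to +y.
- crank_knob (a point): Middle of the black knob (14 mm dia, 22 high, top 85 mm above the bench) of the winder's steel hand crank. The crank's upright axis lies 93 mm from the cradle's axis along +y of cradle_grip; its arm is 35 mm long, starting within 60 degrees of that +y, away from the cradle. Turns easily if bumped; leave it.
- spare_cradle: A second brass cradle of the same shape and size, standing loose on the bench on its disc, not in a winder: leave it. Origin at the centre of its underside, z up; pad 26 mm thick along x, 44 mm along y, top 54 mm above the bench; about 0.15 kg.
Not all that is in view belongs to the job. Leave any orange look-alike of the part that bears cradle alone.

How it is judged (in metres and radians):
On the way:
1. The clipped-in cradle is held drawn out between 6 and 15 mm (a pull of 6 to 10.5 N) for 0.7 s (value of joint cradle between 0.006 and 0.015 m), for 0.7 s.
At the end, for the whole second after the job is handed in: The cradle is back home in the winder (drawn out less than 2 mm) and let go, the crank knob is within 15 mm of where it began, and the spare cradle still stands upright (within 0.2 rad) within 15 mm of where it began (value of joint cradle below 0.002 m and distance of each of crank_knob, spare_cradle from where it was at the start of the episode below 0.015 m and angle between spare_cradle's own z axis and vertical below 0.2 rad); the robot touches nothing.
It fails at once if The clipped-in cradle is overpulled (drawn out more than 18 mm, 12 N) (value of joint cradle above 0.018 m).
It fails at once if The cradle snaps back (faster than 0.3 m/s downward) (velocity of joint cradle below -0.3 m/s).
It fails at once if The crank is turned (its knob moves more than 15 mm) (distance of crank_knob from where it was at the start of the episode above 0.015 m).
It fails at once if The spare cradle is moved more than 15 mm or tipped (distance of spare_cradle from where it was at the start of the episode above 0.015 m or angle between spare_cradle's own z axis and vertical above 0.3 rad).
It also fails if it takes over 35 s, if anything falls off the work surface, if the arm or the gripper's body presses on something with over 40 N, if the wrist force passes 120 N, or if a joint passes its speed limit or range.

### The arm

A 7-joint arm with a two-finger parallel gripper is mounted at the origin on the work surface. World frame = base frame: x ahead of the robot, y to its left, z up, the work surface at z = 0. Lengths are in mm, angles in rad, forces in N, time in s.
With the tool pointing down it reaches from about 350 to 900 mm from the base axis. Payload 7.2 kg.
Tool frame: the origin (TCP) lies midway between the tips of the shut fingers; the grasp point (between the pads) lies 19 mm behind it; z points along the fingers, x is the direction in which the jaws open and shut, and the axes are right-handed (so a half turn about z gives the same grasp; the last joint's range is limited). The gripper opens to 88 mm and grips with 3 to 60 N. Pads are 20 mm wide; open, the fingers measure 115 mm over their backs; the gripper's body (75 mm by 178 mm) begins 61 mm behind the grasp point.
Start: joints at [1.273, 0.411, -0.013, 1.596, 0.006, 1.134, -0.082], TCP at [142.352, -608.576, 222.653] pointing down, gripper open.
Joint ranges: [-2.95, 2.95], [-0.29, 1.99], [-1.47, 1.44], [0.14, 2.54], [-1.03, 4.17], [0.13, 1.85], [-2.86, 2.86]. Speed limits (rad/s): [2.39, 2.39, 3.01, 3.01, 3.14, 3.14, 3.14].

### API

Orientations are given as a unit quaternion [w, x, y, z].
In Python, from plant import arm gives the robot as it stands. The module is installed in compiled form; this text tells all that it offers.
- The arm moves only by the tool jog_arm, never from a script. Its argument "increments" is a list of rows, each a list of 4 numbers: the shift along the tool's x, y, z in cm, then the turn about the tool's z in rad. A call has 1 to 10 rows; each row shifts and turns the pose as measured when the row begins, along the tool's axes as they then stand; what a row does not reach is not made up. A row lasts 1/8 s, in which the tool goes at most 62.5 mm and 10.7 degrees, less where a joint would pass 70% of its speed; a pose out of reach is approached as far as the arm can. A call with a gripper value outside its range is refused whole. "gripper" is the opening, from -1 (shut) to 1 (fully open), so that 0 is half open, set as the call begins (left out, the last holds). The fingers move at their own pace and stop on an object; the grip force is fixed at half the most. Time passes only in rows, so rows that do not move let the fingers close. It gives the time, the measured TCP pose, the force and the opening at its end, in the units of the state.
- arm.get_state(): the state, without advancing time (a new reading comes with each control period).
- arm.snapshot(name): name is "scene" or "top" or "wrist"; returns a dict with "img" (400x640x3 uint8, red, green, blue), "mtx" (3x3 intrinsics, pixels), "R" (3x3) and "t" (3): a world point X has camera coordinates R X + t. Camera axes: x right, y down, z forward; pixel columns grow to the right and rows downward; lengths in mm; the calibration is good to about 2 mm. The wrist camera is an equidistant fisheye: a pixel r from the principal point sees the ray r / f radians off the axis. A picture is of the moment at which its call begins. There is no depth.
- arm.sign_off(): hands the job in, once; it reports no verdict.
The state is a dict: "clock": time; "joint_pos": joint angles; "joint_vel": joint speeds; "joint_efforts": joint torques, N m; "tcp_pos": TCP position; "ee_rot": TCP orientation; "wrist_force": force on the tool from outside, world axes, zero at the start; "wrist_torque": the same for the moment, N m; "opening": opening from 0.0 (shut) to 1.0 (fully open).
Only numpy, scipy, OpenCV 4.12 (cv2) and the standard library are available. Lean on these libraries where they do the work, as an engineer would, in place of code of your own. Each camera call takes 0.05 s, during which the arm holds its last target. There are 200 camera calls.

## Working session

There is one attempt and no reset: what is moved stays moved. The work goes in short steps, Python scripts to look and compute and a tool call to move; the robot and the scene stay as the last step left them, time stands still between calls to the robot, and variables do not carry over. Pictures are saved under pics/ and viewed, about 8 in all and at most 12, crops included, and the job is handed in when it is done.

Besides the shell and the picture viewer there is one more tool, called after ">>>" by a JSON object that holds its "op" and its "data". jog_arm: Moves the arm, as the interface text tells. Its arguments: {"type":"object","properties":{"increments":{"type":"array","items":{"type":"array","items":{"type":"number"}}},"gripper":{"type":"number"}},"required":["increments"]}

```bash
mkdir -p pics
cat > h.py <<'E'
from plant import arm
import cv2, numpy as np
def snap(n,f):
    s=arm.snapshot(n); cv2.imwrite(f,s['img'][:,:,::-1]); np.savez(f.replace('.png','.npz'),**s); return s
def ray(s,u,v,z):
    K,R,t=s['mtx'],s['R'],s['t']; d=R.T@np.linalg.solve(K,[u,v,1]); c=-R.T@t
    return c+d*(z-c[2])/d[2]
E
python3 - <<'E'
from h import *
for n in('scene','top'): s=snap(n,f'pics/{n}0.png'); print(s['mtx'].tolist(),(-s['R'].T@s['t']).round())
print(arm.get_state())
a=cv2.imread('pics/scene0.png');b=cv2.imread('pics/top0.png')
E
```

```text
[[430.89722877524866, 0.0, 314.0840608216312], [0.0, 430.89722877524866, 199.94447477811758], [0.0, 0.0, 1.0]] [1342.  300.  792.]
[[377.61201719320553, 0.0, 318.3490323583726], [0.0, 377.61201719320553, 202.0681582139339], [0.0, 0.0, 1.0]] [ 321.   78. 1074.]
{'clock': 0.1, 'joint_pos': array([ 1.27280091,  0.41180128, -0.01273476,  1.59694338,  0.00559834,
        1.13432904, -0.08218796]), 'joint_vel': array([-0.0005904 , -0.00281394, -0.00066195, -0.00045031, -0.00192841,
        0.00093162, -0.00111932]), 'joint_efforts': array([ 4.13936010e-03, -5.89100432e+01,  6.44563548e-01, -2.91712135e+01,
       -5.37174626e-02,  1.44639623e-02,  5.59820785e-05]), 'tcp_pos': array([ 142.23255324, -608.12876003,  221.9116225 ]), 'ee_rot': array([-4.12249345e-04,  7.83528080e-01, -6.21355957e-01, -5.93632823e-04]), 'wrist_force': array([ 0.24042602, -0.88746618,  0.33437345]), 'wrist_torque': array([ 0.01558693,  0.02843035, -0.01281897]), 'opening': 1.0028605685243743}
```

View pics/top0.png

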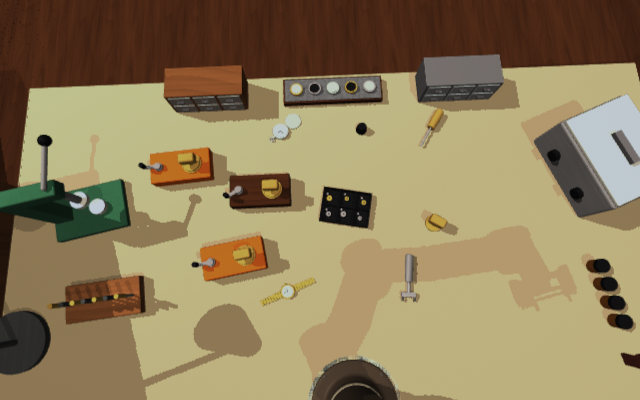

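View pics/scene0.png

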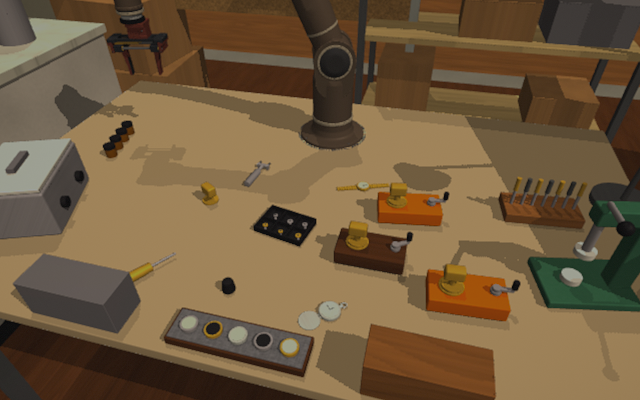

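Top view: there are winders at (181,166) orange, (233,257) orange and (260,190) dark wood. The task calls for a dark wooden box and says to leave the orange ones, so (260,190) is the target; its pad is at about (271,186) and its crank knob at (227,195). The spare cradle is at (436,222). In the scene view the target pad is at (357,232). I'll confirm in one enlarged crop.

Run:
```python
import cv2,numpy as np
b=cv2.imread('pics/top0.png')[165:215,215:305];a=cv2.imread('pics/scene0.png')[212:277,325:425]
f=lambda i,k:cv2.resize(i,None,fx=k,fy=k,interpolation=cv2.INTER_CUBIC)
b=f(b,5);a=f(a,5)
o=np.zeros((580,505,3),np.uint8);o[:250,:450]=b;o[255:580,:500]=a
cv2.imwrite('pics/c1.png',o)
```

```text
(no output)
```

View pics/c1.png

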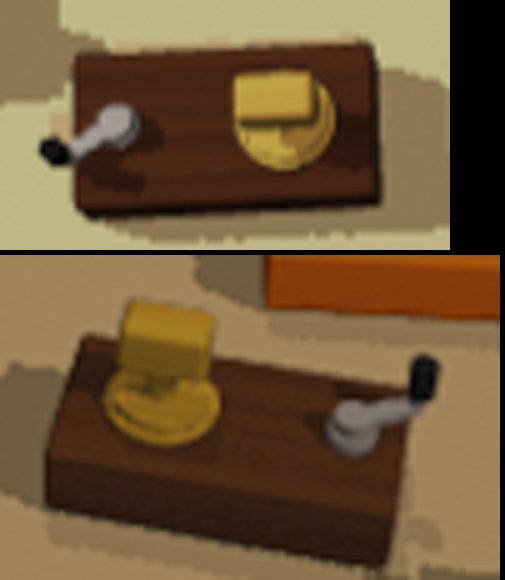

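The crop confirms the dark wooden box: its top-crop corners are about (75,57), (368,44), (380,200) and (82,212), and the pad top spans (235,76) to (313,120). The crank is on the left with its knob at (55,151). I'll compute the pose from these.

Run:
```python
from h import *
s=np.load('pics/top0.npz')
P=lambda x,y,z:ray(s,215+x/5-.4,165+y/5-.4,z)
pad=[P(*p,103) for p in((235,76),(310,71),(314,117),(237,122))]
for p in pad: print(p.round(1))
print('padmid',np.mean(pad,0).round(1))
box=[P(*p,45) for p in((75,57),(368,44),(380,200),(82,212))]
for p in box: print(p.round(1))
m=np.mean(box,0);print('boxmid',m.round(1))
d=(box[0]-box[1]+box[3]-box[2]);d/=np.linalg.norm(d);print('ydir',d,'cradle from box',(m-35*d).round(1))
print('knob',P(55,151,85).round(1),'crank',P(118,122,55))
print('spare top',ray(s,438,221,54))
sc=np.load('pics/scene0.npz')
print('scene pad top mid',ray(sc,325+170/5-.4,212+(320-255)/5-.4,103))
```

```text
[590.3 216.7 103. ]
[591.2 176.8 103. ]
[565.9 175.3 103. ]
[565.1 216.1 103. ]
padmid [578.2 196.2 103. ]
[621.7 315.1  45. ]
[621.7 149.6  45. ]
[531.4 145.6  45. ]
[532.2 311.1  45. ]
boxmid [576.7 230.3  45. ]
ydir [0.00275657 0.9999962  0.        ] cradle from box [576.6 195.3  45. ]
knob [558.1 316.5  85. ] crank [580.22706134 288.88572204  55.        ]
spare top [ 465.22714684 -255.66020456   54.        ]
scene pad top mid [582.89837119 198.02520991 103.        ]
```

>>> {"op": "jog_arm", "data": {"increments": [[-2,-1.8,0,0],[-4.2,-3.7,0,0],[-4.2,-3.7,0,0],[-4.2,-3.7,0,0],[-4.2,-3.7,0,0],[-4.2,-3.7,0,0],[-4.2,-3.7,0,0],[-4.2,-3.7,0,0],[-4.2,-3.7,0,0],[-4.2,-3.7,0,0]], "gripper": 1}}

```text
clock: 1.35
tcp_pos: [397.6, -128.9, 219.7]
ee_rot: [-0.0, 0.781, -0.624, -0.002]
wrist_force: [1.3, -1.3, 0.3]
opening: 1.001
```

>>> {"op": "jog_arm", "data": {"increments": [[0,0,0,-0.17],[0,0,0,-0.17],[0,0,0,-0.17],[0,0,0,-0.17],[0,0,0,-0.17],[0,0,0,-0.17],[0,0,0,-0.17],[0,0,0,-0.1],[0,0,0,0]]}}

```text
clock: 2.48
tcp_pos: [397.4, -123.1, 218.0]
ee_rot: [-0.002, 1.0, -0.005, -0.003]
wrist_force: [0.1, -0.9, 0.0]
opening: 1.001
```

>>> {"op": "jog_arm", "data": {"increments": [[2.2,-4,0,0],[2.2,-4,0,0],[2.2,-4,0,0],[2.2,-4,0,0],[2.2,-4,0,0],[2.2,-4,0,0],[2.2,-4,0,0],[2.2,-4,0,0],[0,0,0,0]]}}

```text
clock: 3.6
tcp_pos: [585.5, 200.4, 215.4]
ee_rot: [-0.002, 1.0, -0.021, -0.005]
wrist_force: [-0.3, -0.4, 0.5]
opening: 1.0
```

Run:
```python
from h import *
s=snap('wrist','pics/w1.png');print(s['mtx'],s['R'].round(3),(-s['R'].T@s['t']).round(1),arm.get_state()['tcp_pos'])
```

```text
[[309.70691629   0.         319.51998903]
 [  0.         309.70691629 198.544168  ]
 [  0.           0.           1.        ]] [[ 0.999 -0.041 -0.009]
 [-0.037 -0.96   0.278]
 [-0.02  -0.277 -0.961]] [589.8 276.9 378.1] [585.11485395 198.180006   215.22141384]
```

View pics/w1.png

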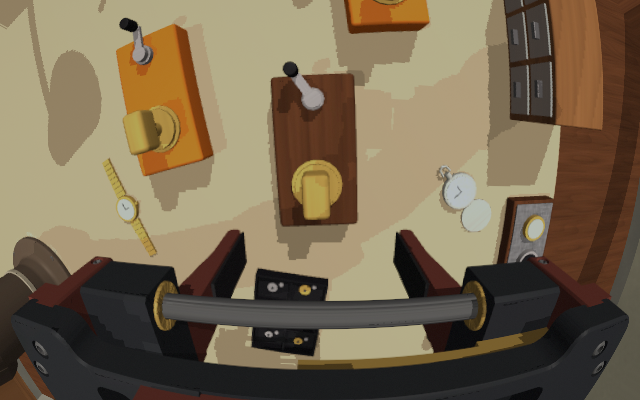

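The wrist view shows the target pad at about (316,195) in the dark box. The crank knob at (291,69) is well away, and the area under the fingers is clear. I'll measure the pad in an enlarged crop.

Run:
```python
import cv2
a=cv2.imread('pics/w1.png')[150:235,265:365]
cv2.imwrite('pics/c2.png',cv2.resize(a,None,fx=7,fy=7,interpolation=cv2.INTER_CUBIC))
```

```text
(no output)
```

View pics/c2.png

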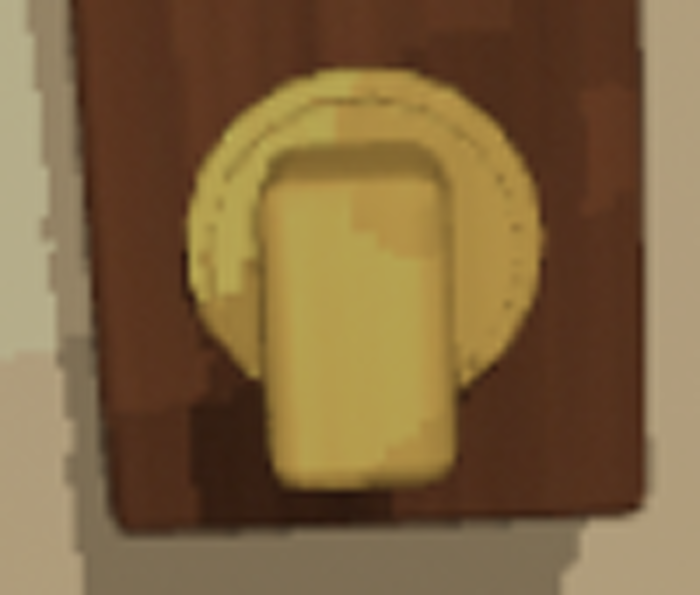

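Pad top face corners in the crop are about (262,182), (445,178), (457,483) and (273,488). The collar centre is about (365,240).

```bash
cat >> h.py <<'E'
def fray(s,u,v,z):
    K,R,t=s['mtx'],s['R'],s['t']; p=np.array([u-K[0,2],v-K[1,2]])/K[0,0]; th=np.linalg.norm(p)
    d=R.T@np.r_[p/th*np.sin(th),np.cos(th)]; c=-R.T@t
    return c+d*(z-c[2])/d[2]
E
python3 - <<'E'
from h import *
s=np.load('pics/w1.npz')
P=lambda x,y,z:fray(s,265+x/7-.43,150+y/7-.43,z)
q=[P(*p,103) for p in((262,182),(445,178),(457,483),(273,488))]
for p in q: print(p.round(1))
m=np.mean(q,0);d=q[0]+q[1]-q[2]-q[3];print(m.round(1),'ydir angle-90',np.arctan2(d[1],d[0])-np.pi/2)
for p in ((80,0),(120,530),(640,0),(643,510)): print(P(*p,45).round(1))
st=arm.get_state();q=st['ee_rot'];print(st['tcp_pos'],2*np.arctan2(q[2],q[1]))
E
```

```text
[569.  219.8 103. ]
[592.7 219.4 103. ]
[592.9 177.5 103. ]
[568.1 177.7 103. ]
[580.7 198.6 103. ] ydir angle-90 -0.008091648589278133
[537.7 238.   45. ]
[537.7 150.2  45. ]
[624.5 234.4  45. ]
[624.1 150.5  45. ]
[585.11485395 198.180006   215.22141384] -0.04412502196938608
```

>>> {"op": "jog_arm", "data": {"increments": [[-0.5,0.05,0,-0.04],[0,0,0,0],[0,0,2,0],[0,0,3,0],[0,0,2.5,0],[0,0,1.5,0],[0,0,0,0]]}}

```text
clock: 4.53
tcp_pos: [579.1, 188.8, 125.3]
ee_rot: [0.001, 1.0, -0.007, -0.003]
wrist_force: [1.1, 0.2, -0.8]
opening: 0.996
```

>>> {"op": "jog_arm", "data": {"increments": [[0.1,-0.85,0,0],[0,0,0,0],[0,0,1.5,0],[0,0,1.5,0],[0,0,0,0]]}}

```text
clock: 5.15
tcp_pos: [581.3, 198.3, 95.6]
ee_rot: [0.001, 1.0, -0.007, -0.001]
wrist_force: [-0.2, 0.7, -0.1]
opening: 1.0
```

>>> {"op": "jog_arm", "data": {"increments": [[-0.1,0,1,0],[0,0,1,0],[0,0,0.4,0],[0,0,0,0],[0,0,0,0]]}}

```text
clock: 5.78
tcp_pos: [580.1, 198.3, 69.7]
ee_rot: [0.001, 1.0, -0.007, -0.002]
wrist_force: [-0.4, 0.0, 0.2]
opening: 1.002
```

Run:
```python
from h import *
s=snap('wrist','pics/w2.png');print(arm.get_state()['tcp_pos'])
```

```text
[580.12031097 198.26158282  69.72178094]
```

View pics/w2.png

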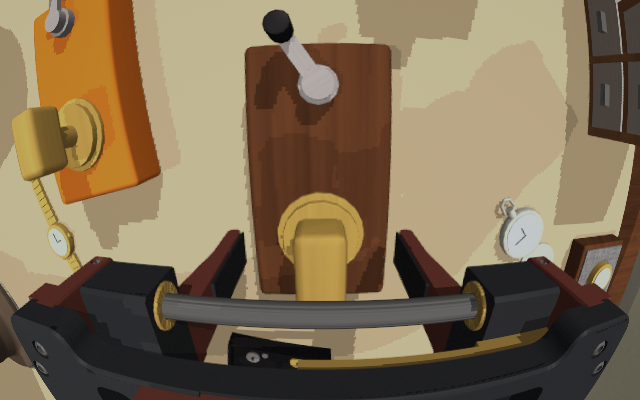

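The pad, at about (321,265), sits centred between the fingers, whose inner edges are at about 240 and 400. Time to grip.

>>> {"op": "jog_arm", "data": {"increments": [[0,0,0,0],[0,0,0,0],[0,0,0,0],[0,0,0,0],[0,0,0,0],[0,0,0,0]], "gripper": -1}}

```text
clock: 6.58
tcp_pos: [580.6, 198.4, 70.5]
ee_rot: [0.001, 1.0, -0.007, -0.001]
wrist_force: [-0.0, -0.5, 0.2]
opening: 0.359
```

>>> {"op": "jog_arm", "data": {"increments": [[0,0,0,0],[0,0,0,0],[0,0,0,0],[0,0,0,0]]}}

```text
clock: 7.08
tcp_pos: [580.6, 198.4, 70.5]
ee_rot: [0.001, 1.0, -0.006, -0.001]
wrist_force: [0.3, -0.0, 0.3]
opening: 0.298
```

Opening is 26.2 mm, which matches the pad, so it's gripped. Now I'll tug up gently.

>>> {"op": "jog_arm", "data": {"increments": [[0,0,-0.1,0],[0,0,-0.1,0],[0,0,-0.1,0],[0,0,0,0]]}}

```text
clock: 7.58
tcp_pos: [580.5, 198.4, 72.8]
ee_rot: [0.001, 1.0, -0.006, -0.001]
wrist_force: [1.2, 0.2, -4.1]
opening: 0.297
```

>>> {"op": "jog_arm", "data": {"increments": [[0,0,-0.15,0],[0,0,-0.15,0],[0,0,-0.15,0],[0,0,-0.15,0],[0,0,0,0]]}}

```text
clock: 8.2
tcp_pos: [580.5, 198.4, 78.6]
ee_rot: [0.001, 1.0, -0.006, -0.001]
wrist_force: [2.4, 2.0, -6.8]
opening: 0.294
```

>>> {"op": "jog_arm", "data": {"increments": [[0,0,-0.1,0],[0,0,-0.1,0],[0,0,0,0],[0,0,0,0],[0,0,0,0],[0,0,0,0]]}}

```text
clock: 8.95
tcp_pos: [580.5, 198.4, 80.3]
ee_rot: [0.0, 1.0, -0.006, -0.001]
wrist_force: [2.4, 1.0, -7.7]
opening: 0.293
```

>>> {"op": "jog_arm", "data": {"increments": [[0,0,0,0],[0,0,0,0],[0,0,0,0],[0,0,0,0],[0,0,0,0],[0,0,0,0]]}}

```text
clock: 9.7
tcp_pos: [580.5, 198.4, 80.2]
ee_rot: [0.0, 1.0, -0.006, -0.001]
wrist_force: [2.3, 1.4, -8.1]
opening: 0.295
```

Held at 9.7 mm and about 8 N for more than 1 s. Now I'll ease it down.

>>> {"op": "jog_arm", "data": {"increments": [[0,0,0.15,0],[0,0,0.15,0],[0,0,0.15,0],[0,0,0.15,0],[0,0,0.1,0],[0,0,0,0]]}}

```text
clock: 10.45
tcp_pos: [580.5, 198.4, 73.4]
ee_rot: [0.001, 1.0, -0.006, -0.001]
wrist_force: [2.3, 0.5, -4.3]
opening: 0.296
```

>>> {"op": "jog_arm", "data": {"increments": [[0,0,0.1,0],[0,0,0.1,0],[0,0,0.1,0],[0,0,0,0]]}}

```text
clock: 10.95
tcp_pos: [580.5, 198.4, 70.7]
ee_rot: [0.001, 1.0, -0.006, -0.001]
wrist_force: [0.6, 0.4, -3.0]
opening: 0.293
```

>>> {"op": "jog_arm", "data": {"increments": [[0,0,0.1,0],[0,0,0,0]]}}

```text
clock: 11.2
tcp_pos: [580.5, 198.4, 70.6]
ee_rot: [0.001, 1.0, -0.006, -0.001]
wrist_force: [0.5, 0.2, -2.7]
opening: 0.295
```

The pull is below the 3 N lift-off and the height is back at its start, so the cradle is home. I'll release it and rise.

>>> {"op": "jog_arm", "data": {"increments": [[0,0,0,0],[0,0,0,0],[0,0,0,0],[0,0,0,0],[0,0,0,0],[0,0,0,0],[0,0,0,0],[0,0,0,0]], "gripper": 1}}

```text
clock: 12.2
tcp_pos: [580.6, 198.4, 70.8]
ee_rot: [0.001, 1.0, -0.007, -0.001]
wrist_force: [-0.6, 0.7, -1.0]
opening: 1.001
```

>>> {"op": "jog_arm", "data": {"increments": [[0,0,-1,0],[0,0,-1.5,0],[0,0,-2,0],[0,0,-2,0],[0,0,-2,0],[0,0,-2,0],[0,0,-2,0],[0,0,0,0],[0,0,0,0]]}}

```text
clock: 13.32
tcp_pos: [581.8, 199.7, 210.1]
ee_rot: [-0.001, 1.0, -0.007, 0.003]
wrist_force: [0.0, -0.3, 0.2]
opening: 0.998
```

Run:
```python
from h import *
s=snap('wrist','pics/w3.png');snap('scene','pics/s3.png')
a=cv2.imread('pics/scene0.png')[150:290,180:440];b=cv2.imread('pics/s3.png')[150:290,180:440]
w=cv2.resize(cv2.imread('pics/w3.png'),(520,325))
o=np.vstack([np.hstack([a,b]),w]);cv2.imwrite('pics/c3.png',o)
```

```text
(no output)
```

View pics/c3.png

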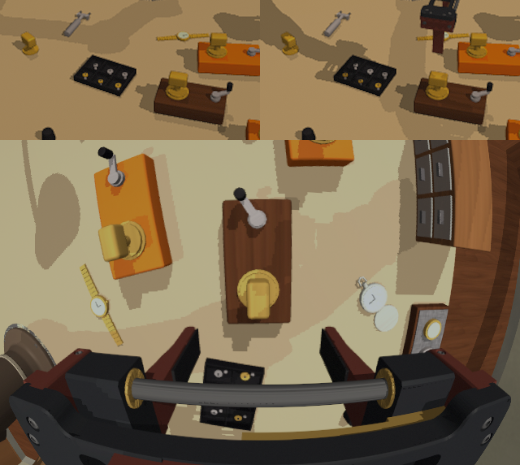

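In the before/after crops the cradle is home (pad at about (178,85) in the first and (437,85) − 260 = 177 in the second). The crank knob is unchanged at (229,87), the spare stands unchanged at (30,43), and the gripper is clear.

```bash
python3 -c "
from plant import arm
print(arm.sign_off())"
```

```text
the job is handed in; nothing more can be done
None
```

I tugged the cradle in the dark wooden winder and the clip held. I drew it up 9.7 mm with a steady pull of about 8 N and kept it there for more than a second. I then eased it down, let go and handed the job in at about 13.5 s; the hand-in gives no verdict.

- **Cradle home:** before I let go, the gripper was back within 0.1 mm of its starting height and the pull had dropped to 2.7 N, below the 3 N at which the cradle lifts.
- **Crank, spare and gripper:** in the last pictures the crank knob and the spare cradle look unmoved and the gripper is well clear. I compared these by eye rather than measuring them.

No check failed. The position estimates for the pad from the different cameras disagreed by up to about 5 mm, so I used a middle value, and the pad was centred between the fingers when I gripped it.

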